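Lay out the conduit samples by thickness

TASK

Lay the four grey conduit offcuts into the steel rib saddles in order of thickness, one to each saddle: the thickest in the saddle next to the white tag holder, then ever thinner ones along the row, the thinnest next to the round steel post. Lay each tube down on its saddle without dropping it, along the V notches, resting on both ribs and centred on them, and leave all four lying still.

Things in the scene. Friction and masses are not known exactly. Their poses are not given: they have to be found in the camera images.
- tube_56_mid (a point): centre of the thickest grey conduit offcut, a round tube 56 mm thick, 110 mm long, lying level; x along the tube. It starts on a fixed cardboard cradle (two V ribs 70 mm apart, 36 mm wide, 62 mm free between them for fingers; foot 3 mm thick), centre 48 mm above the table. Seated in a saddle its centre is 50.3 mm above the saddle's origin.
- tube_44_mid (a point): centre of the second thickest grey conduit offcut, a round tube 44 mm thick, 110 mm long, lying level; x along the tube. It starts on a fixed cardboard cradle (two V ribs 70 mm apart, 36 mm wide, 62 mm free between them for fingers; foot 3 mm thick), centre 41 mm above the table. Seated in a saddle its centre is 43.4 mm above the saddle's origin.
- tube_32_mid (a point): centre of the second thinnest grey conduit offcut, a round tube 32 mm thick, 110 mm long, lying level; x along the tube. It starts on a fixed cardboard cradle (two V ribs 70 mm apart, 36 mm wide, 62 mm free between them for fingers; foot 3 mm thick), centre 34 mm above the table. Seated in a saddle its centre is 36.5 mm above the saddle's origin.
- tube_20_mid (a point): centre of the thinnest grey conduit offcut, a round tube 20 mm thick, 110 mm long, lying level; x along the tube. It starts on a fixed cardboard cradle (two V ribs 70 mm apart, 36 mm wide, 62 mm free between them for fingers; foot 3 mm thick), centre 28 mm above the table. Seated in a saddle its centre is 29.5 mm above the saddle's origin.
- saddle_0: fixed steel rib saddle, one end of the row (four alike, about 88 mm apart, on a 4 mm board). Origin: centre of its underside, on the board. x: the way a tube lies; y: along the row, from saddle 0 to 3. Two V ribs at x = -35 and +35 mm, each 8 mm thick, 36 mm wide, V of 120 degrees with its lowest point 18 mm and tops 28 mm above the origin; between them only a 3 mm foot plate.
- saddle_1: fixed steel rib saddle, second in the row (four alike, about 88 mm apart, on a 4 mm board). Origin: centre of its underside, on the board. x: the way a tube lies; y: along the row, from saddle 0 to 3. Two V ribs at x = -35 and +35 mm, each 8 mm thick, 36 mm wide, V of 120 degrees with its lowest point 18 mm and tops 28 mm above the origin; between them only a 3 mm foot plate.
- saddle_2: fixed steel rib saddle, third in the row (four alike, about 88 mm apart, on a 4 mm board). Origin: centre of its underside, on the board. x: the way a tube lies; y: along the row, from saddle 0 to 3. Two V ribs at x = -35 and +35 mm, each 8 mm thick, 36 mm wide, V of 120 degrees with its lowest point 18 mm and tops 28 mm above the origin; between them only a 3 mm foot plate.
- saddle_3: fixed steel rib saddle, other end of the row (four alike, about 88 mm apart, on a 4 mm board). Origin: centre of its underside, on the board. x: the way a tube lies; y: along the row, from saddle 0 to 3. Two V ribs at x = -35 and +35 mm, each 8 mm thick, 36 mm wide, V of 120 degrees with its lowest point 18 mm and tops 28 mm above the origin; between them only a 3 mm foot plate.
- tag_holder: empty white tag holder, 70 x 34 mm foot with a white plate sloping above it, 50 mm high, fixed on the bed board beyond one end of the row, about 78 mm from the end saddle; which end changes. Origin: centre of its underside.
- end_post: round steel end post, 30 mm foot, 50 mm high, fixed on the bed board beyond the other end of the row, about 78 mm from the end saddle. Origin: centre of its underside.
There are look-alikes about, which are no part of the job. What is shaped like the saddle_1 but blue or purple is not meant.

How it is judged (in metres and radians):
At the end, for the whole second after the job is handed in: From the tag holder on, the 56, 44, 32 and 20 mm tubes lie in the four saddles: each centre within 15 mm horizontally of its saddle's and 5 mm of its seated height, axis within 0.15 rad of the saddle's x, all released and at rest (under 0.02 m/s, 0.3 rad/s) (((y of tag_holder in the frame of saddle_0 below 0 m and horizontal distance between tube_56_mid and saddle_0 below 0.015 m and z of tube_56_mid in the frame of saddle_0 between 0.0453316 and 0.0553316 m and angle between the x axis of tube_56_mid and the x axis of saddle_0, either way round below 0.15 rad and horizontal distance between tube_44_mid and saddle_1 below 0.015 m and z of tube_44_mid in the frame of saddle_1 between 0.0384034 and 0.0484034 m and angle between the x axis of tube_44_mid and the x axis of saddle_1, either way round below 0.15 rad and horizontal distance between tube_32_mid and saddle_2 below 0.015 m and z of tube_32_mid in the frame of saddle_2 between 0.0314752 and 0.0414752 m and angle between the x axis of tube_32_mid and the x axis of saddle_2, either way round below 0.15 rad and horizontal distance between tube_20_mid and saddle_3 below 0.015 m and z of tube_20_mid in the frame of saddle_3 between 0.024547 and 0.034547 m and angle between the x axis of tube_20_mid and the x axis of saddle_3, either way round below 0.15 rad) or (y of tag_holder in the frame of saddle_3 above 0 m and horizontal distance between tube_56_mid and saddle_3 below 0.015 m and z of tube_56_mid in the frame of saddle_3 between 0.0453316 and 0.0553316 m and angle between the x axis of tube_56_mid and the x axis of saddle_3, either way round below 0.15 rad and horizontal distance between tube_44_mid and saddle_2 below 0.015 m and z of tube_44_mid in the frame of saddle_2 between 0.0384034 and 0.0484034 m and angle between the x axis of tube_44_mid and the x axis of saddle_2, either way round below 0.15 rad and horizontal distance between tube_32_mid and saddle_1 below 0.015 m and z of tube_32_mid in the frame of saddle_1 between 0.0314752 and 0.0414752 m and angle between the x axis of tube_32_mid and the x axis of saddle_1, either way round below 0.15 rad and horizontal distance between tube_20_mid and saddle_0 below 0.015 m and z of tube_20_mid in the frame of saddle_0 between 0.024547 and 0.034547 m and angle between the x axis of tube_20_mid and the x axis of saddle_0, either way round below 0.15 rad)) and linear speed of each of tube_56, tube_44, tube_32, tube_20 below 0.02 m/s and angular speed of each of tube_56, tube_44, tube_32, tube_20 below 0.3 rad/s and contact force between each of tube_56, tube_44, tube_32, tube_20 and the fingers below 0.1 N); the robot touches nothing.
It fails at once if the 56 mm tube is dropped: nothing touches it while it is more than 30 mm above its seated height (height (world z) of tube_56_mid above 0.0843316 m and contact force between tube_56 and anything else below 0.02 N).
It fails at once if the 44 mm tube is dropped: nothing touches it while it is more than 30 mm above its seated height (height (world z) of tube_44_mid above 0.0774034 m and contact force between tube_44 and anything else below 0.02 N).
It fails at once if the 32 mm tube is dropped: nothing touches it while it is more than 30 mm above its seated height (height (world z) of tube_32_mid above 0.0704752 m and contact force between tube_32 and anything else below 0.02 N).
It fails at once if the 20 mm tube is dropped: nothing touches it while it is more than 30 mm above its seated height (height (world z) of tube_20_mid above 0.063547 m and contact force between tube_20 and anything else below 0.02 N).
It also fails if it takes over 112 s, if anything falls off the work surface, if the arm or the gripper's body presses on something with over 40 N, if the wrist force passes 120 N, or if a joint passes its speed limit or range.

ROBOT

A 6-joint arm with a two-finger parallel gripper is mounted at the origin on the work surface. World frame = base frame: x ahead of the robot, y to its left, z up, the work surface at z = 0. Lengths are in mm, angles in rad, forces in N, time in s.
With the tool pointing down it reaches from about 350 to 875 mm from the base axis. Payload 4.2 kg.
Tool frame: the origin (TCP) lies midway between the tips of the shut fingers; the grasp point (between the pads) lies 19 mm behind it; y points along the fingers, x is the direction in which the jaws open and shut, and the axes are right-handed (so a half turn about y gives the same grasp; the last joint's range is limited). The gripper opens to 85 mm and grips with 20 to 120 N. Pads are 22 mm wide; open, the fingers measure 114 mm over their backs; the gripper's body (76 mm by 85 mm) begins 54 mm behind the grasp point. The pads swing forward as they close: fully open they stand 13 mm farther back than shut.
Start: joints at [-1.022, 0.385, 0.008, 0, -1.194, -0.259], TCP at [178.616, -598.912, 231.312] pointing down, gripper open.
Joint ranges: [-3.14, 3.14], [-1.21, 2.06], [-1.07, 1.41], [-3.16, 2.05], [-2.99, -0.16], [-3.1, 3.1]. Speed limits (rad/s): [2.79, 2.79, 3.14, 3.14, 3.14, 3.14].

INTERFACE

Orientations are given as a unit quaternion [x, y, z, w].
In Python, from bench import read_state, get_image, job_done gives the robot as it stands.
- The arm moves only by the tool play_rows, never from a script. Its argument "series" is a list of rows, each a list of 7 numbers: the shift along the tool's x, y, z in m, then the turn, a rotation vector about the tool's x, y, z in rad, then the finger opening in m, from 0 to 0.0854. In form: [[x, y, z, wx, wy, wz, claw], ...]. A call has 1 to 10 rows; each row shifts and turns the pose as measured when the row begins, along the tool's axes as they then stand; what a row does not reach is not made up. A row lasts 1/10 s, in which the tool goes at most 50 mm and 8.59 degrees, less where a joint would pass 70% of its speed; a pose out of reach is approached as far as the arm can. A call with a gripper value outside its range is refused whole. The fingers move at their own pace and stop on an object; the grip force is fixed at half the most. Time passes only in rows, so rows that do not move let the fingers close. It gives the time, the measured TCP pose, the force and the opening at its end, in the units of the state.
- read_state(): the state, without advancing time (a new reading comes with each control period).
- get_image(name): name is "scene" or "top" or "wrist"; returns a dict with "color" (384x512x3 uint8, red, green, blue), "intrinsics" (3x3 intrinsics, pixels), "origin" and "orientation" of the camera in the world. Camera axes: x right, y down, z forward; pixel columns grow to the right and rows downward; lengths in mm; the calibration is good to about 2 mm. A picture is of the moment at which its call begins. There is no depth.
- job_done(): hands the job in, once; it reports no verdict.
The state is a dict: "clock": time; "joints": joint angles; "joint_vel": joint speeds; "joint_efforts": joint torques, N m; "position": TCP position; "ee_rot": TCP orientation; "contact_force": force on the tool from outside, world axes, zero at the start; "wrist_torque": the same for the moment, N m; "gripper_width": finger opening in mm.
Only numpy, scipy, OpenCV 4.12 (cv2) and the standard library are available. Lean on these libraries where they do the work, as an engineer would, in place of code of your own. Each camera call takes 0.05 s, during which the arm holds its last target. There are 200 camera calls.

## Working session

There is one attempt and no reset: what is moved stays moved. The work goes in short steps, Python scripts to look and compute and a tool call to move; the robot and the scene stay as the last step left them, time stands still between calls to the robot, and variables do not carry over. Pictures are saved under pics/ and viewed, about 12 in all and at most 16, crops included, and the job is handed in when it is done.

Besides the shell and the picture viewer there is one more tool, called after "Request:" as name(argument=value, ...) on one line, values as JSON. play_rows: Moves the arm, as the interface text tells. Its arguments: {"type":"object","properties":{"series":{"type":"array","items":{"type":"array","items":{"type":"number"}}}},"required":["series"]}

```bash
mkdir -p pics; ls; python3 - <<'E'
from bench import *
import cv2
s=read_state();print(s)
for n in("top","scene"):
    i=get_image(n);cv2.imwrite(f"pics/{n}0.png",i["color"][:,:,::-1]);print(n,i["intrinsics"],i["origin"],i["orientation"])
E
```

```text
pics
{'clock': 0.0, 'joints': array([-1.02240261e+00,  3.85572451e-01,  6.57792506e-03, -4.96067053e-04,
       -1.19400968e+00, -2.58608039e-01]), 'joint_vel': array([ 0.00065961,  0.000331  ,  0.00078501, -0.00045159,  0.00020466,
        0.00022356]), 'joint_efforts': array([ 3.20261579e-04, -3.92293167e+01,  1.88405460e+01,  4.18624565e+00,
       -4.50421343e-03, -7.05626150e-06]), 'position': array([ 178.43470132, -598.35404941,  230.19369241]), 'ee_rot': array([ 0.42195549,  0.56735704, -0.56647267, -0.42328273]), 'contact_force': array([-0.1559622 , -0.16761372,  0.88716883]), 'wrist_torque': array([-0.06971609, -0.02215685, -0.00327908]), 'gripper_width': 85.60196390345138}
top [[424.01830589   0.         257.316209  ]
 [  0.         424.01830589 192.37765049]
 [  0.           0.           1.        ]] [ 271.49405159  -59.00319965 1310.50303974] [-0.6995021   0.70901355 -0.0569618   0.06893435]
scene [[447.92469888   0.         259.98614907]
 [  0.         447.92469888 187.65559723]
 [  0.           0.           1.        ]] [1292.1639677    93.99700382  759.20285035] [ 0.57250038  0.7073486  -0.31471595 -0.26991691]
```

```bash
python3 - <<'E'
import cv2
a=cv2.imread("pics/top0.png");cv2.imwrite("pics/top0b.png",cv2.resize(a,(800,600),interpolation=cv2.INTER_CUBIC))
E
```

```text
(no output)
```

View pics/top0b.png

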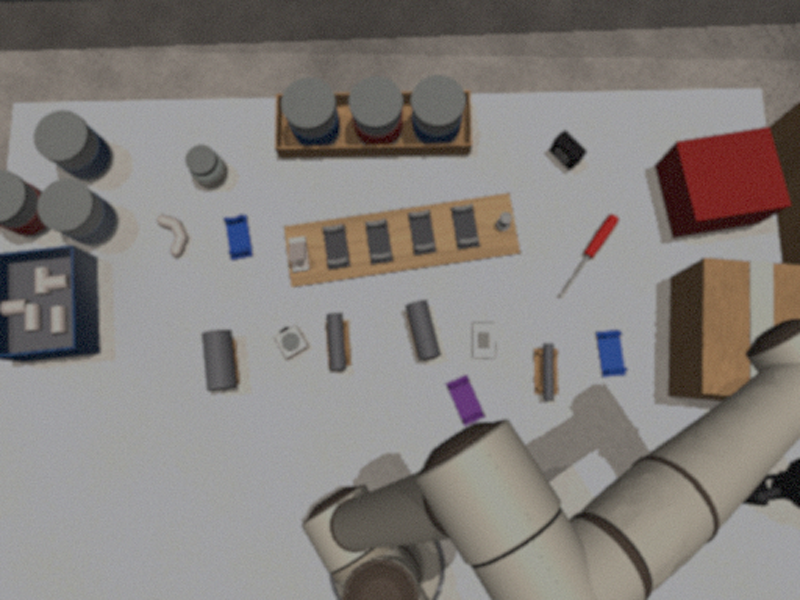

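View pics/scene0.png

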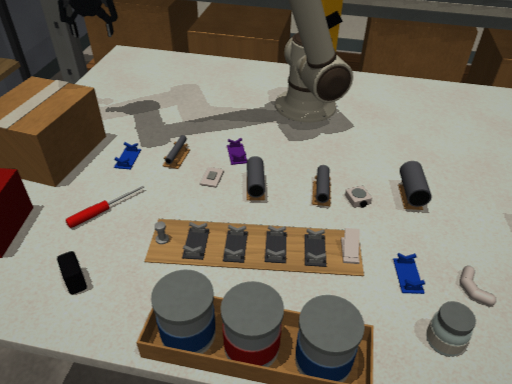

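The top view shows the tubes (in 800x600 pixels): 56 at (220,360), 32 at (337,342), 44 at (423,330) and 20 at (546,372). The saddles run from (335,246) to (465,226), with the tag at the left end (298,253) and the post at the right (505,222). The scene view agrees. Next I measure these.

```bash
cat > h.py <<'E'
from bench import *
import cv2, numpy as np
from scipy.spatial.transform import Rotation as R
def ray(im,uv,z):
    K=im["intrinsics"];d=R.from_quat(im["orientation"]).apply(np.linalg.inv(K)@np.array([uv[0],uv[1],1.]))
    o=im["origin"];return o+d*(z-o[2])/d[2]
def proj(im,p):
    c=R.from_quat(im["orientation"]).inv().apply(np.asarray(p,float)-im["origin"]);q=im["intrinsics"]@c;return q[:2]/q[2]
def blobs(im,vmax=95,smax=70,amin=60,amax=1e5):
    hsv=cv2.cvtColor(cv2.GaussianBlur(im["color"],(3,3),0),cv2.COLOR_RGB2HSV)
    m=((hsv[...,2]<vmax)&(hsv[...,1]<smax)).astype(np.uint8)*255
    cs,_=cv2.findContours(m,cv2.RETR_EXTERNAL,cv2.CHAIN_APPROX_NONE)
    return [(c,cv2.contourArea(c)) for c in cs if amin<cv2.contourArea(c)<amax]
def rect(im,c,z):
    P=np.array([ray(im,p,z)[:2] for p in c[:,0,:]],np.float32)
    (cx,cy),(w,h),a=cv2.minAreaRect(P)
    if w<h: w,h,a=h,w,a+90
    return np.array([cx,cy]),w,h,(a+90)%180-90   # a: long-axis yaw deg
E
python3 - <<'E'
from h import *
im=get_image("top")
for c,a in blobs(im,vmax=110):
    u=c[:,0,:].mean(0)
    if not(110<u[0]<400 and 120<u[1]<265):continue
    z=20 if u[1]<170 else 40
    p,w,h,y=rect(im,c,z);print(u.round(),a,z,p.round(1),round(w),round(h),round(y,1))
E
```

```text
[350. 238.] 186.5 40 [ 358.8 -313. ] 107 24 -3.0
[141. 231.] 680.5 40 [389.2 313.4] 118 60 8.1
[215. 219.] 347.5 40 [421.4  91.2] 111 33 4.3
[270. 212.] 520.0 40 [441.3 -75.7] 116 46 13.1
[215. 158.] 320.0 20 [616.9  93.7] 86 43 8.0
[242. 155.] 313.0 20 [625.8   8.5] 85 43 7.4
[270. 149.] 314.5 20 [642.8 -78.8] 84 43 8.0
[297. 145.] 315.0 20 [ 654.2 -166. ] 85 43 8.1
```

```bash
cat >> h.py <<'E'
def go(x,y,z,yawdeg):
    """yaw of tube axis; prints turn (tool rotvec) then shift in the turned tool frame"""
    s=read_state();T=R.from_quat(s["ee_rot"]);M=T.as_matrix()
    t=np.radians(yawdeg);jaw=np.array([-np.sin(t),np.cos(t),0]);
    if jaw@M[:,0]<0: jaw=-jaw
    a=np.array([0,0,-1.]);G=np.stack([jaw,a,np.cross(jaw,a)],1)
    rv=(T.inv()*R.from_matrix(G)).as_rotvec()
    d=G.T@(np.array([x,y,z])-s["position"])
    print("t",round(s["clock"],2),"pos",s["position"].round(1),"J",s["joints"].round(2),"w",round(s["gripper_width"],1),"F",s["contact_force"].round(1))
    print("turn",rv.round(3),"rows",round(np.linalg.norm(rv)/.15,1),"| shift mm",d.round(1),"rows",round(np.linalg.norm(d)/50,1))
    return G
E
python3 -c "
from h import *
print(R.from_quat(read_state()['ee_rot']).as_matrix().round(2))
go(358.8,-313,150,-3)"
```

```text
[[-0.29 -0.   -0.96]
 [ 0.96  0.   -0.29]
 [ 0.   -1.    0.  ]]
t 0.15 pos [ 178.5 -598.5  230.5] J [-1.02  0.39  0.01 -0.   -1.19 -0.26] w 85.4 F [0.4 0.2 0.4]
turn [-0.     0.342  0.002] rows 2.3 | shift mm [ 294.6   80.5 -165.1] rows 6.9
```

Request:
play_rows(series=[[0,0,0,0,0.114,0,0.085],[0,0,0,0,0.114,0,0.085],[0,0,0,0,0.114,0,0.085],[0.042,0.0115,-0.0235,0,0,0,0.085],[0.042,0.0115,-0.0235,0,0,0,0.085],[0.042,0.0115,-0.0235,0,0,0,0.085],[0.042,0.0115,-0.0235,0,0,0,0.085],[0.042,0.0115,-0.0235,0,0,0,0.085],[0.042,0.0115,-0.0235,0,0,0,0.085],[0.042,0.0115,-0.0235,0,0,0,0.085]])

```text
clock: 1.15
position: [362.9, -315.1, 146.2]
ee_rot: [-0.519, -0.48, 0.48, 0.52]
contact_force: [0.8, -1.2, 0.1]
gripper_width: 84.9
```

```bash
python3 - <<'E'
from h import *
go(358.8,-313,150,-3)
im=get_image("wrist");cv2.imwrite("pics/w1.png",im["color"][:,:,::-1]);print(im["origin"],proj(im,(358.8,-313,28)))
E
```

```text
t 1.15 pos [ 362.9 -315.1  146.2] J [-0.38  0.23 -0.46 -0.   -0.89 -1.27] w 84.9 F [ 0.8 -1.2  0.1]
turn [-0.001 -0.027  0.002] rows 0.2 | shift mm [ 1.8 -3.8  4.2] rows 0.1
[ 288.93922509 -309.74039903  288.50329842] [259.95547433 176.18516546]
```

View pics/w1.png

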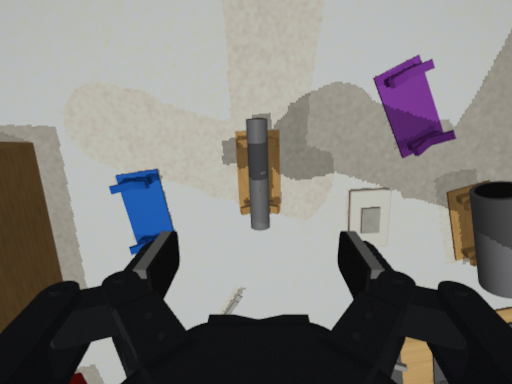

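The wrist view shows the thin tube on its cardboard cradle, centred near (258,174), which matches the predicted (260,176). I'll refine with a blob.

```bash
python3 - <<'E'
from h import *
im=get_image("wrist")
for c,a in blobs(im,vmax=110,amin=300):
    u=c[:,0,:].mean(0)
    if np.hypot(*(u-[258,175]))<60: print(u,a,rect(im,c,28))
for p in [(257,119),(260,230)]: print(ray(im,p,28))
g=cv2.cvtColor(im["color"],cv2.COLOR_RGB2HSV)[:,:,:]
for r in (150,175,205): print(g[r,240:280:3,1],g[r,240:280:3,2])
E
```

```text
[252.95038168 172.11832061] 1996.0 (array([ 358.35812378, -314.63528442]), 112.41667938232422, 19.903642654418945, -2.7616653442382812)
[ 305.37667516 -306.7873549    28.        ]
[ 418.15438126 -312.13086628   28.        ]
[141   4   4   4   4   4   0   5 142 139 142 141  25  25] [112  64  63  66  68  65  60  54 111 110 104 105 135 134]
[132 104   9   4   8   0  12   5 143 143 134 134  21  21] [168  96  60  65  68  65  64  56 109 127 169 164 185 184]
[147 145   6   5   2   2   3   3 114 142 143 141  20  22] [ 87 100  84  99 107 105  96  81  94 117  91 110 187 188]
```

```bash
python3 -c "
from h import *
go(358.4,-314.3,10,-2.8)"
```

```text
t 1.25 pos [ 363.8 -312.6  145.2] J [-0.37  0.23 -0.46 -0.   -0.89 -1.27] w 84.8 F [-0.1 -0.4 -0.2]
turn [-0.004 -0.023  0.004] rows 0.2 | shift mm [ -1.9 135.2   5.3] rows 2.7
```

Request:
play_rows(series=[[-0.002,0.02,0.005,0,-0.023,0,0.06],[0,0.03,0,0,0,0,0.06],[0,0.03,0,0,0,0,0.06],[0,0.028,0,0,0,0,0.06],[0,0.015,0,0,0,0,0.06],[0,0.005,0,0,0,0,0.06],[0,0,0,0,0,0,0.06]])

```text
clock: 1.95
position: [360.4, -315.1, 14.5]
ee_rot: [-0.511, -0.489, 0.489, 0.511]
contact_force: [-0.1, -0.0, 0.1]
gripper_width: 60.1
```

```bash
python3 -c "
from h import *
go(358.4,-314.3,10,-2.8)"
```

```text
t 1.95 pos [ 360.4 -315.1   14.5] J [-0.38  0.43 -0.6  -0.   -0.54 -1.23] w 60.1 F [-0.1 -0.   0.1]
turn [0.    0.005 0.001] rows 0.0 | shift mm [0.7 4.5 2. ] rows 0.1
```

Request:
play_rows(series=[[0.001,0.004,0.002,0,0,0,0.04],[0,0,0,0,0,0,0.01],[0,0,0,0,0,0,0.0],[0,0,0,0,0,0,0.0],[0,0,0,0,0,0,0.0],[0,0,0,0,0,0,0.0],[0,0,0,0,0,0,0.0],[0,0,0,0,0,0,0.0]])

```text
clock: 2.75
position: [360.4, -315.3, 13.9]
ee_rot: [0.513, 0.49, -0.487, -0.508]
contact_force: [0.7, -0.8, -0.3]
gripper_width: 18.1
```

Request:
play_rows(series=[[0,-0.01,0,0,0,0,0.0],[0,-0.02,0,0,0,0,0.0],[0,-0.03,0,0,0,0,0.0],[0,-0.03,0,0,0,0,0.0],[0,-0.01,0,0,0,0,0.0]])

```text
clock: 3.25
position: [358.2, -314.6, 117.7]
ee_rot: [0.511, 0.489, -0.488, -0.51]
contact_force: [-0.2, -0.0, -0.6]
gripper_width: 18.2
```

```bash
python3 -c "
from h import *
go(656,-166,120,8.1)"
```

```text
t 3.25 pos [ 358.2 -314.6  117.7] J [-0.38  0.26 -0.51 -0.   -0.81 -1.23] w 18.2 F [-0.2 -0.  -0.6]
turn [ 0.002 -0.185 -0.   ] rows 1.2 | shift mm [ 105.1   -2.3 -315.7] rows 6.7
```

Request:
play_rows(series=[[0,0,0,0,-0.0925,0,0],[0,0,0,0,-0.0925,0,0],[0.008,0,-0.025,0,0,0,0],[0.014,0,-0.042,0,0,0,0],[0.014,0,-0.042,0,0,0,0],[0.014,0,-0.042,0,0,0,0],[0.014,0,-0.042,0,0,0,0],[0.014,0,-0.042,0,0,0,0],[0.014,0,-0.042,0,0,0,0],[0.008,0,-0.025,0,0,0,0]])

```text
clock: 4.25
position: [649.4, -167.6, 131.4]
ee_rot: [0.467, 0.536, -0.533, -0.459]
contact_force: [-0.8, 0.0, 0.1]
gripper_width: 18.0
```

```bash
python3 - <<'E'
from h import *
go(656,-166,120,8.1)
im=get_image("wrist");cv2.imwrite("pics/w2.png",im["color"][:,:,::-1])
for i,p in enumerate([(616.9,93.7),(625.8,8.5),(642.8,-78.8),(654.2,-166)]): print(i,proj(im,(*p,20)).round())
for c,a in blobs(im,vmax=110,amin=300):
    print(c[:,0,:].mean(0).round(),a,rect(im,c,20))
E
```

```text
t 4.25 pos [ 649.4 -167.6  131.4] J [-0.01  0.53 -0.01  0.   -1.01 -1.42] w 18.0 F [-0.8  0.   0.1]
turn [ 0.012  0.002 -0.005] rows 0.1 | shift mm [ 0.7 11.4 -6.7] rows 0.3
0 [530. 186.]
1 [443. 183.]
2 [350. 187.]
3 [260. 186.]
[348. 181.] 3462.0 (array([640.30975342, -79.49559784]), 82.82221984863281, 49.437644958496094, 7.550222873687744)
[504. 186.] 1063.0 (array([620.97271729,  63.05884552]), 84.64408111572266, 23.333839416503906, 23.645235061645508)
[237. 307.] 57779.0 (array([ 762.68896484, -158.57797241]), 644.572998046875, 305.7872314453125, -81.40386867523193)
[438. 173.] 3407.5 (array([624.51763916,   1.13980293]), 83.75450897216797, 44.63246154785156, 7.819637298583984)
[428.   7.] 848.5 (array([486.20471191, -51.21141052]), 54.41767120361328, 12.67986011505127, -81.8888349533081)
```

View pics/w2.png

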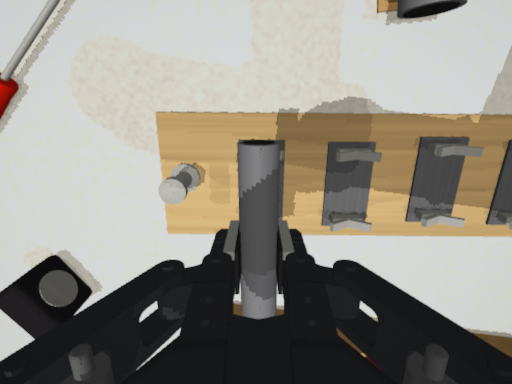

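```bash
python3 - <<'E'
from h import *
s=read_state();im=get_image("wrist")
print("end vs tcp",ray(im,(259,142),s["position"][2]+14+8)-s["position"])
go(656,-165.6,45,8.1)
E
```

```text
end vs tcp [-57.43741267  -7.92563481  22.        ]
t 4.35 pos [ 649.9 -167.4  130.9] J [-0.01  0.53 -0.01  0.   -1.01 -1.42] w 18.0 F [ 0.  -0.7 -0.7]
turn [ 0.012  0.003 -0.006] rows 0.1 | shift mm [ 0.9 85.9 -6.3] rows 1.7
```

Request:
play_rows(series=[[0.001,0.01,-0.006,0.012,0,-0.006,0],[0,0.02,0,0,0,0,0],[0,0.025,0,0,0,0,0],[0,0.02,0,0,0,0,0],[0,0.01,0,0,0,0,0],[0,0.005,0,0,0,0,0],[0,0,0,0,0,0,0]])

```text
clock: 5.05
position: [653.0, -167.6, 37.9]
ee_rot: [-0.462, -0.533, 0.534, 0.465]
contact_force: [-0.8, 0.9, 0.1]
gripper_width: 17.9
```

```bash
python3 -c "
from h import *
go(656,-165.6,20,8.1)"
```

```text
t 5.05 pos [ 653.  -167.6   37.9] J [-0.01  0.64 -0.07 -0.   -0.86 -1.42] w 17.9 F [-0.8  0.9  0.1]
turn [-0.004 -0.001  0.002] rows 0.0 | shift mm [ 1.6 17.9 -3.3] rows 0.4
```

Request:
play_rows(series=[[0.0015,0.005,-0.003,0,0,0,0],[0,0.004,0,0,0,0,0],[0,0.004,0,0,0,0,0],[0,0.002,0,0,0,0,0],[0,0,0,0,0,0,0]])

```text
clock: 5.55
position: [657.8, -165.9, 25.0]
ee_rot: [0.464, 0.535, -0.533, -0.463]
contact_force: [-0.7, -0.6, -0.7]
gripper_width: 18.1
```

Request:
play_rows(series=[[0,0.002,0.0015,0,0,0,0],[0,0.002,0,0,0,0,0],[0,0.001,0,0,0,0,0],[0,0,0,0,0,0,0]])

```text
clock: 5.95
position: [656.4, -166.1, 20.1]
ee_rot: [0.464, 0.535, -0.533, -0.463]
contact_force: [0.1, -0.0, 0.1]
gripper_width: 18.2
```

Request:
play_rows(series=[[0,0.001,0,0,0,0,0],[0,0.001,0,0,0,0,0],[0,0,0,0,0,0,0]])

```text
clock: 6.25
position: [656.8, -166.1, 19.4]
ee_rot: [0.464, 0.535, -0.533, -0.463]
contact_force: [0.4, -0.6, -0.8]
gripper_width: 17.8
```

Request:
play_rows(series=[[0,0.001,0,0,0,0,0],[0,0.001,0,0,0,0,0],[0,0.001,0,0,0,0,0],[0,0,0,0,0,0,0]])

```text
clock: 6.65
position: [657.0, -166.1, 19.4]
ee_rot: [0.464, 0.535, -0.533, -0.462]
contact_force: [0.7, -0.5, -0.6]
gripper_width: 17.9
```

Request:
play_rows(series=[[0,0.003,0,0,0,0,0],[0,0.003,0,0,0,0,0]])

```text
clock: 6.85
position: [657.3, -166.1, 18.9]
ee_rot: [0.464, 0.535, -0.534, -0.461]
contact_force: [-7.1, 3.1, 17.9]
gripper_width: 18.2
```

Request:
play_rows(series=[[0,-0.002,0,0,0,0,0.0],[0,0,0,0,0,0,0.03],[0,0,0,0,0,0,0.045],[0,0,0,0,0,0,0.045],[0,-0.01,0,0,0,0,0.045],[0,-0.03,0,0,0,0,0.045],[0,-0.03,0,0,0,0,0.045],[0,-0.03,0,0,0,0,0.085],[0,-0.03,0,0,0,0,0.085]])

```text
clock: 7.75
position: [653.8, -166.1, 148.7]
ee_rot: [-0.46, -0.532, 0.537, 0.466]
contact_force: [-0.5, -0.3, 0.2]
gripper_width: 72.4
```

```bash
python3 - <<'E'
from h import *
go(441,-75.7,150,13)
im=get_image("wrist");cv2.imwrite("pics/w3.png",im["color"][:,:,::-1])
E
```

```text
t 7.75 pos [ 653.8 -166.1  148.7] J [-0.01  0.53  0.04  0.   -1.08 -1.42] w 72.4 F [-0.5 -0.3  0.2]
turn [-0.01  -0.084  0.001] rows 0.6 | shift mm [135.9  -1.3 187. ] rows 4.6
```

View pics/w3.png

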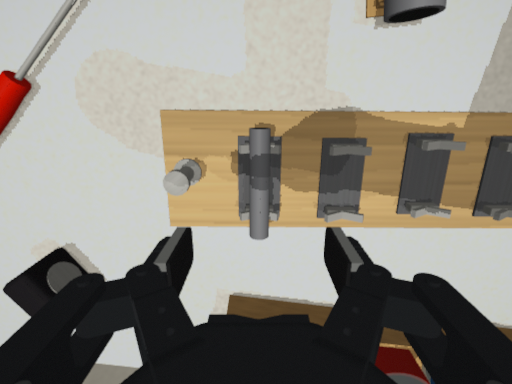

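Tube 20 lies in saddle 3, from (260,128) to (260,240). I check its centring against the foot corners in this image.

```bash
python3 - <<'E'
from h import *
im=get_image("wrist")
a,b=ray(im,(260,127),33.5),ray(im,(259,240),33.5);c=(a+b)/2;print("tube",c,np.linalg.norm(a-b),np.degrees(np.arctan2((b-a)[1],(b-a)[0])))
for n,q in (("s3",[(239,137),(281,138),(238,220),(279,220)]),("s2",[(323,139),(368,139),(318,217),(361,219)]),("s1",[(408,134),(453,134),(399,214),(445,217)])):
    P=np.array([ray(im,p,7) for p in q]);print(n,P.mean(0),np.linalg.norm(P[0]-P[2]),np.linalg.norm(P[0]-P[1]))
E
```

```text
tube [ 665.25682097 -164.79425558   33.5       ] 119.8683742664606 7.864532935596979
s3 [ 666.13797211 -164.90912415    7.        ] 95.71152388207007 44.526466185080174
s2 [652.33219056 -73.7516547    7.        ] 89.69167853842326 47.67816803297891
s1 [634.89530267  16.55176197   7.        ] 91.19786142119271 47.341419275942386
```

Request:
play_rows(series=[[0,0,0,0,-0.084,0,0.085],[0.023,0,0.031,0,0,0,0.085],[0.023,0,0.031,0,0,0,0.085],[0.023,0,0.031,0,0,0,0.085],[0.023,0,0.031,0,0,0,0.085],[0.023,0,0.031,0,0,0,0.085],[0.02,0,0.031,0,0,0,0.085],[0,0,0,0,0,0,0.085],[0,0,0,0,0,0,0.085]])

```text
clock: 8.75
position: [436.6, -76.1, 152.1]
ee_rot: [0.441, 0.554, -0.554, -0.438]
contact_force: [-0.1, 0.1, -0.0]
gripper_width: 85.2
```

```bash
cat >> h.py <<'E'
def wtube(p0,z,vmax=110,name=None):
    im=get_image("wrist");u0=proj(im,(*p0,z))
    if name: cv2.imwrite(name,im["color"][:,:,::-1])
    for c,a in blobs(im,vmax=vmax,amin=300):
        u=c[:,0,:].mean(0)
        if np.hypot(*(u-u0))<80: print(u,a,rect(im,c,z))
E
python3 - <<'E'
from h import *
wtube((441,-75.7),41)
wtube((441,-75.7),41,125,"pics/w4.png")
go(441,-75.7,30,13)
E
```

```text
[258.7238806  189.41044776] 4094.0 (array([443.52453613, -74.11025238]), 120.63206481933594, 43.83277130126953, 12.960772514343262)
[259.07119741 183.49514563] 5241.5 (array([444.2819519 , -74.11968994]), 122.7424545288086, 45.17041778564453, 13.238988876342773)
t 8.85 pos [437.1 -76.3 151.7] J [ 0.2   0.16 -0.54  0.   -0.87 -1.54] w 85.0 F [-0.3  0.3  0.5]
turn [ 0.002  0.002 -0.003] rows 0.0 | shift mm [ -0.3 121.7  -3.9] rows 2.4
```

Request:
play_rows(series=[[0.001,0.03,-0.005,0,0,0,0.085],[0,0.035,0,0,0,0,0.085],[0,0.035,0,0,0,0,0.085],[0,0.02,0,0,0,0,0.085],[0,0.008,0,0,0,0,0.085],[0,0.004,0,0,0,0,0.085],[0,0,0,0,0,0,0.085]])

```text
clock: 9.55
position: [454.3, -75.6, 16.1]
ee_rot: [0.445, 0.555, -0.551, -0.436]
contact_force: [0.2, -0.3, 0.2]
gripper_width: 85.2
```

```bash
python3 -c "
from h import *
go(442.5,-75,20,13)"
```

```text
t 9.55 pos [454.3 -75.6  16.1] J [ 0.19  0.4  -0.66  0.01 -0.5  -1.55] w 85.2 F [ 0.2 -0.3  0.2]
turn [ 0.013 -0.001 -0.005] rows 0.1 | shift mm [ 3.3 -3.9 11.3] rows 0.2
```

Request:
play_rows(series=[[0.002,-0.003,0.008,0.013,0,-0.005,0.085],[0.001,0,0.003,0,0,0,0.085],[0,0,0,0,0,0,0.07],[0,0,0,0,0,0,0.04],[0,0,0,0,0,0,0.01],[0,0,0,0,0,0,0],[0,0,0,0,0,0,0],[0,0,0,0,0,0,0],[0,0,0,0,0,0,0],[0,0,0,0,0,0,0]])

```text
clock: 10.55
position: [444.4, -74.2, 23.2]
ee_rot: [0.442, 0.555, -0.551, -0.439]
contact_force: [-0.4, 0.4, 0.9]
gripper_width: 42.0
```

Request:
play_rows(series=[[0,-0.01,0,0,0,0,0.0],[0,-0.02,0,0,0,0,0.0],[0,-0.03,0,0,0,0,0.0],[0,-0.03,0,0,0,0,0.0],[0,-0.015,0,0,0,0,0.0]])

```text
clock: 11.05
position: [440.9, -75.3, 130.7]
ee_rot: [-0.44, -0.553, 0.553, 0.441]
contact_force: [0.4, 0.2, -2.0]
gripper_width: 42.6
```

```bash
python3 -c "
from h import *
go(630.5,8,125,8.1)"
```

```text
t 11.05 pos [440.9 -75.3 130.7] J [ 0.2   0.19 -0.55 -0.   -0.83 -1.54] w 42.6 F [ 0.4  0.2 -2. ]
turn [-0.002  0.083  0.001] rows 0.6 | shift mm [  55.8    5.7 -199.5] rows 4.1
```

Request:
play_rows(series=[[0,0,0,0,0.083,0,0],[0.006,0,-0.02,0,0,0,0],[0.01,0,-0.036,0,0,0,0],[0.01,0,-0.036,0,0,0,0],[0.01,0,-0.036,0,0,0,0],[0.01,0,-0.036,0,0,0,0],[0.006,0,-0.022,0,0,0,0],[0.003,0,-0.01,0,0,0,0],[0,0,0,0,0,0,0]])

```text
clock: 11.95
position: [631.2, 7.3, 138.0]
ee_rot: [0.465, 0.534, -0.531, -0.465]
contact_force: [-0.3, -0.2, -1.7]
gripper_width: 42.5
```

```bash
python3 -c "
from h import *
go(630.5,8,55,8.1)"
```

```text
t 11.95 pos [631.2   7.3 138. ] J [ 0.27  0.47 -0.1  -0.   -1.   -1.7 ] w 42.5 F [-0.3 -0.2 -1.7]
turn [ 0.003 -0.007  0.002] rows 0.1 | shift mm [ 0.8 83.   0.6] rows 1.7
```

Request:
play_rows(series=[[0.001,0.02,0,0,-0.007,0,0],[0,0.025,0,0,0,0,0],[0,0.025,0,0,0,0,0],[0,0.01,0,0,0,0,0],[0,0.005,0,0,0,0,0],[0,0,0,0,0,0,0]])

```text
clock: 12.55
position: [625.5, 5.5, 53.7]
ee_rot: [0.464, 0.534, -0.533, -0.464]
contact_force: [0.9, 0.5, -1.8]
gripper_width: 42.4
```

```bash
python3 -c "
from h import *
go(630.5,8,30,8.1)"
```

```text
t 12.55 pos [625.5   5.5  53.7] J [ 0.27  0.56 -0.2  -0.   -0.82 -1.7 ] w 42.4 F [ 0.9  0.5 -1.8]
turn [ 0.001 -0.002  0.002] rows 0.0 | shift mm [ 1.8 23.7 -5.3] rows 0.5
```

Request:
play_rows(series=[[0.002,0.006,-0.005,0,0,0,0],[0,0.006,0,0,0,0,0],[0,0.004,0,0,0,0,0],[0,0.003,0,0,0,0,0],[0,0.001,0,0,0,0,0],[0,0,0,0,0,0,0]])

```text
clock: 13.15
position: [632.8, 8.8, 35.8]
ee_rot: [0.465, 0.536, -0.531, -0.463]
contact_force: [-0.3, 0.6, -1.6]
gripper_width: 42.6
```

Request:
play_rows(series=[[-0.0005,0.003,0.002,0,0,0,0],[0,0.002,0,0,0,0,0],[0,0.002,0,0,0,0,0],[0,0.002,0,0,0,0,0]])

```text
clock: 13.55
position: [631.1, 8.2, 31.2]
ee_rot: [0.465, 0.536, -0.532, -0.462]
contact_force: [-4.3, 2.1, 7.9]
gripper_width: 42.3
```

Request:
play_rows(series=[[0,0.002,0,0,0,0,0],[0,0.002,0,0,0,0,0]])

```text
clock: 13.75
position: [631.3, 8.5, 31.0]
ee_rot: [0.465, 0.537, -0.532, -0.461]
contact_force: [-4.0, 1.2, 8.0]
gripper_width: 42.4
```

Request:
play_rows(series=[[0,0,0,0,0,0,0.05],[0,0,0,0,0,0,0.06],[0,0,0,0,0,0,0.06],[0,0,0,0,0,0,0.06],[0,-0.01,0,0,0,0,0.06],[0,-0.03,0,0,0,0,0.06],[0,-0.03,0,0,0,0,0.06],[0,-0.03,0,0,0,0,0.085],[0,-0.02,0,0,0,0,0.085]])

```text
clock: 14.65
position: [629.2, 7.5, 154.2]
ee_rot: [0.464, 0.535, -0.533, -0.462]
contact_force: [0.6, -0.2, 1.0]
gripper_width: 84.4
```

```bash
python3 - <<'E'
from h import *
go(421.4,91.2,150,4.3)
im=get_image("wrist");cv2.imwrite("pics/w5.png",im["color"][:,:,::-1]);print(im["origin"])
for c,a in blobs(im,vmax=110,amin=1000): print(c[:,0,:].mean(0).round(),a,rect(im,c,47))
print([proj(im,p).round() for p in ((628.5,7.7,4),(628.5,7.7,47))])
E
```

```text
t 14.65 pos [629.2   7.5 154.2] J [ 0.27  0.45 -0.09  0.   -1.02 -1.7 ] w 84.4 F [ 0.6 -0.2  1. ]
turn [ 0.004  0.068 -0.001] rows 0.5 | shift mm [ 99.    4.2 201. ] rows 4.5
[555.0138021   -3.13850496 296.15510247]
[267. 329.] 44865.5 (array([782.034729  ,  25.78915405]), 628.67822265625, 206.41879272460938, -81.7818431854248)
[181. 167.] 2520.0 (array([631.94549561, -65.96459961]), 75.2992172241211, 38.55607223510742, 7.733656883239746)
[342. 165.] 2696.5 (array([608.66723633,  83.56586456]), 75.04767608642578, 39.74165725708008, 7.714099884033203)
[100. 175.] 2880.0 (array([ 648.11669922, -138.15922546]), 104.3225326538086, 38.30331802368164, 10.587081909179688)
[262. 183.] 3658.0 (array([629.38195801,  11.59639931]), 115.41841125488281, 43.08301544189453, 7.873342514038086)
[array([259., 171.]), array([259., 182.])]
```

View pics/w5.png

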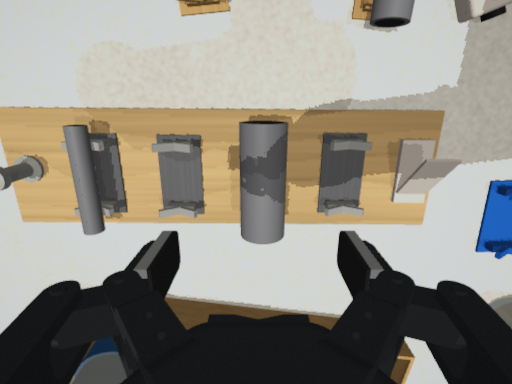

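Tube 44 sits in saddle 1 with its blob at (262,183), and a predicted (259,182). Tube 20 is still in place at left, and the tag holder at (425,170) is by saddle 0. Next is tube 32.

Request:
play_rows(series=[[0,0,0,0,0.068,0,0.085],[0.0165,0,0.0335,0,0,0,0.085],[0.0165,0,0.0335,0,0,0,0.085],[0.0165,0,0.0335,0,0,0,0.085],[0.0165,0,0.0335,0,0,0,0.085],[0.0165,0,0.0335,0,0,0,0.085],[0.0165,0,0.0335,0,0,0,0.085],[0,0,0,0,0,0,0.085],[0,0,0,0,0,0,0.085]])

```text
clock: 15.6
position: [418.7, 93.4, 159.0]
ee_rot: [0.487, 0.524, -0.511, -0.477]
contact_force: [0.9, -0.4, 0.4]
gripper_width: 85.2
```

```bash
python3 - <<'E'
from h import *
wtube((421.4,91.2),34)
wtube((421.4,91.2),34,125,"pics/w6.png")
go(421.4,91.2,15,4.3)
E
```

```text
[258.02997275 181.8119891 ] 2599.5 (array([422.83483887,  93.72942352]), 116.91244506835938, 31.932451248168945, 3.755849599838257)
[258.375      174.90441176] 3262.0 (array([422.77667236,  94.02130127]), 118.8968505859375, 32.80206298828125, 3.758206367492676)
t 15.7 pos [419.2  93.  158.7] J [ 0.61  0.11 -0.57  0.01 -0.87 -2.12] w 85.2 F [0.8 0.9 0.1]
turn [ 0.022 -0.005  0.002] rows 0.2 | shift mm [ -2.  143.7  -2.1] rows 2.9
```

Request:
play_rows(series=[[0,0.03,-0.002,0.022,-0.008,0,0.085],[0,0.035,0,0,0,0,0.085],[0,0.035,0,0,0,0,0.07],[0,0.02,0,0,0,0,0.07],[0,0.01,0,0,0,0,0.07],[0,0,0,0,0,0,0.07]])

```text
clock: 16.3
position: [431.8, 93.7, 24.9]
ee_rot: [0.483, 0.52, -0.514, -0.481]
contact_force: [-0.5, -0.1, 0.0]
gripper_width: 70.3
```

```bash
python3 -c "
from h import *
go(422,93,15,3.8)"
```

```text
t 16.3 pos [431.8  93.7  24.9] J [ 0.58  0.36 -0.69  0.   -0.51 -2.08] w 70.3 F [-0.5 -0.1  0. ]
turn [0.007 0.004 0.004] rows 0.1 | shift mm [-0.1  9.9  9.9] rows 0.3
```

Request:
play_rows(series=[[0,0.006,0.007,0.007,0,0,0.07],[0,0.004,0.003,0,0,0,0.07],[0,0,0,0,0,0,0.05],[0,0,0,0,0,0,0.02],[0,0,0,0,0,0,0],[0,0,0,0,0,0,0],[0,0,0,0,0,0,0],[0,0,0,0,0,0,0],[0,0,0,0,0,0,0]])

```text
clock: 17.2
position: [424.5, 94.0, 16.4]
ee_rot: [0.482, 0.52, -0.514, -0.483]
contact_force: [-0.1, 0.4, -0.6]
gripper_width: 30.4
```

Request:
play_rows(series=[[0,-0.01,0,0,0,0,0.0],[0,-0.02,0,0,0,0,0.0],[0,-0.03,0,0,0,0,0.0],[0,-0.03,0,0,0,0,0.0],[0,-0.025,0,0,0,0,0.0]])

```text
clock: 17.7
position: [421.0, 91.2, 134.0]
ee_rot: [-0.481, -0.516, 0.517, 0.484]
contact_force: [0.5, 0.5, -1.6]
gripper_width: 30.8
```

```bash
python3 -c "
from h import *
go(643.9,-78.7,130,8.1)"
```

```text
t 17.7 pos [421.   91.2 134. ] J [ 0.59  0.16 -0.58 -0.   -0.83 -2.09] w 30.8 F [ 0.5  0.5 -1.6]
turn [-0.004 -0.073  0.002] rows 0.5 | shift mm [-199.6    4.  -196.7] rows 5.6
```

Request:
play_rows(series=[[0,0,0,0,-0.073,0,0],[-0.015,0,-0.015,0,0,0,0],[-0.028,0,-0.028,0,0,0,0],[-0.028,0,-0.028,0,0,0,0],[-0.028,0,-0.028,0,0,0,0],[-0.028,0,-0.028,0,0,0,0],[-0.028,0,-0.028,0,0,0,0],[-0.028,0,-0.028,0,0,0,0],[-0.015,0,-0.014,0,0,0,0],[0,0,0,0,0,0,0]])

```text
clock: 18.7
position: [653.6, -82.3, 145.8]
ee_rot: [0.462, 0.54, -0.531, -0.461]
contact_force: [-0.7, -0.0, -1.6]
gripper_width: 30.4
```

```bash
python3 -c "
from h import *
go(643.9,-78.7,50,8.1)"
```

```text
t 18.7 pos [653.6 -82.3 145.8] J [ 0.12  0.5  -0.02 -0.01 -1.04 -1.53] w 30.4 F [-0.7 -0.  -1.6]
turn [0.011 0.007 0.008] rows 0.1 | shift mm [ 5.  95.8  9.1] rows 1.9
```

Request:
play_rows(series=[[0.004,0.015,0.008,0.011,0.007,0.008,0],[0.001,0.02,0.001,0,0,0,0],[0,0.025,0,0,0,0,0],[0,0.02,0,0,0,0,0],[0,0.01,0,0,0,0,0],[0,0.004,0,0,0,0,0],[0,0,0,0,0,0,0]])

```text
clock: 19.4
position: [640.8, -77.1, 53.0]
ee_rot: [0.463, 0.534, -0.534, -0.464]
contact_force: [-0.3, -0.4, -0.9]
gripper_width: 30.6
```

```bash
python3 -c "
from h import *
go(643.9,-78.7,24,8.1)"
```

```text
t 19.4 pos [640.8 -77.1  53. ] J [ 0.13  0.58 -0.15 -0.   -0.84 -1.56] w 30.6 F [-0.3 -0.4 -0.9]
turn [-0. -0.  0.] rows 0.0 | shift mm [-2.  29.  -2.9] rows 0.6
```

Request:
play_rows(series=[[-0.002,0.008,-0.002,0,0,0,0],[0,0.008,0,0,0,0,0],[0,0.004,0,0,0,0,0],[0,0.003,0,0,0,0,0],[0,0.001,0,0,0,0,0],[0,0,0,0,0,0,0]])

```text
clock: 20.0
position: [645.2, -78.8, 30.2]
ee_rot: [0.465, 0.535, -0.533, -0.462]
contact_force: [0.5, 0.0, -0.5]
gripper_width: 30.4
```

Request:
play_rows(series=[[0,0.003,0.001,0,0,0,0],[0,0.002,0,0,0,0,0],[0,0.002,0,0,0,0,0],[0,0.002,0,0,0,0,0]])

```text
clock: 20.4
position: [644.8, -78.9, 22.5]
ee_rot: [0.465, 0.536, -0.533, -0.461]
contact_force: [-5.1, 1.7, 13.4]
gripper_width: 30.1
```

Contact came at the expected height, so I release and rise. I hold the opening to 50 mm near the neighbours.

Request:
play_rows(series=[[0,-0.001,0,0,0,0,0.035],[0,0,0,0,0,0,0.048],[0,0,0,0,0,0,0.048],[0,0,0,0,0,0,0.048],[0,-0.01,0,0,0,0,0.048],[0,-0.03,0,0,0,0,0.048],[0,-0.03,0,0,0,0,0.048],[0,-0.04,0,0,0,0,0.085],[0,-0.03,0,0,0,0,0.085]])

```text
clock: 21.3
position: [641.3, -79.3, 165.0]
ee_rot: [-0.463, -0.533, 0.535, 0.464]
contact_force: [0.5, 0.3, 1.0]
gripper_width: 75.3
```

```bash
python3 - <<'E'
from h import *
go(389.2,313.4,165,8.1)
im=get_image("wrist");cv2.imwrite("pics/w7.png",im["color"][:,:,::-1]);print([proj(im,p).round() for p in ((641.4,-79,40),)])
E
```

```text
t 21.3 pos [641.3 -79.3 165. ] J [ 0.13  0.47 -0.03  0.   -1.08 -1.56] w 75.3 F [0.5 0.3 1. ]
turn [-0.004  0.    -0.001] rows 0.0 | shift mm [424.3   0.  194.2] rows 9.3
[array([259., 179.])]
```

View pics/w7.png

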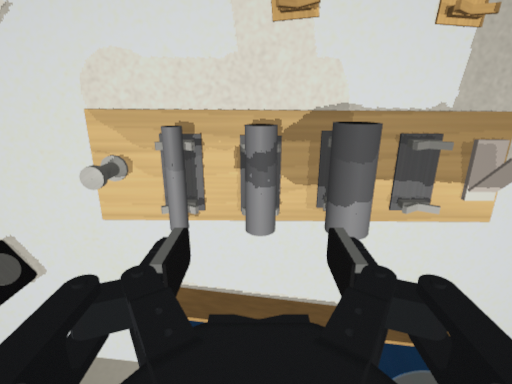

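Tubes 20, 32 and 44 lie at (175,178), (260,180) and (353,180) in their saddles; only saddle 0 at (417,172) is empty. I move on to tube 56.

Request:
play_rows(series=[[0.042,0,0.019,0,0,0,0.085],[0.042,0,0.019,0,0,0,0.085],[0.042,0,0.019,0,0,0,0.085],[0.042,0,0.019,0,0,0,0.085],[0.042,0,0.019,0,0,0,0.085],[0.042,0,0.019,0,0,0,0.085],[0.042,0,0.019,0,0,0,0.085],[0.042,0,0.019,0,0,0,0.085],[0.042,0,0.019,0,0,0,0.085],[0.042,0,0.019,0,0,0,0.085]])

```text
clock: 22.35
position: [394.2, 319.1, 176.6]
ee_rot: [0.471, 0.539, -0.525, -0.46]
contact_force: [0.5, 1.0, 0.4]
gripper_width: 84.8
```

Request:
play_rows(series=[[0,0,0,0,0,0,0.085],[0,0,0,0,0,0,0.085]])

```text
clock: 22.55
position: [391.5, 323.9, 177.9]
ee_rot: [0.469, 0.542, -0.526, -0.458]
contact_force: [-0.2, -0.5, -0.1]
gripper_width: 84.8
```

```bash
python3 - <<'E'
from h import *
wtube((389.2,313.4),48)
wtube((389.2,313.4),48,125,"pics/w8.png")
go(389.2,313.4,110,8.1)
E
```

```text
[250.66584767 173.86977887] 5529.5 (array([391.57827759, 317.03646851]), 123.68646240234375, 56.13706970214844, 7.866639614105225)
[251.44 165.04] 6230.5 (array([390.81478882, 317.0456543 ]), 128.64462280273438, 56.801673889160156, 7.810361862182617)
t 22.65 pos [392.3 323.  177.8] J [ 1.02  0.22 -0.38  0.02 -0.95 -2.47] w 85.3 F [ 0.5 -0.3  0.1]
turn [ 0.027 -0.002  0.004] rows 0.2 | shift mm [-9.  67.8  4.4] rows 1.4
```

View pics/w8.png

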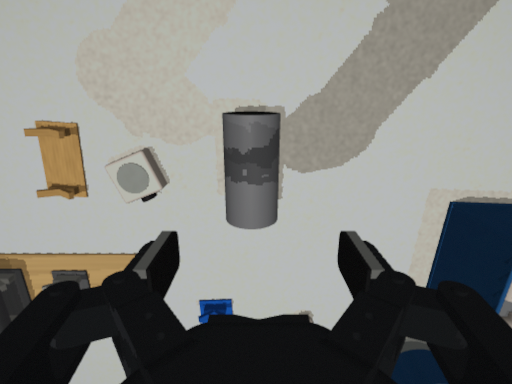

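Request:
play_rows(series=[[-0.006,0.025,0.003,0.027,0,0.004,0.085],[-0.001,0.025,0,0,0,0,0.085],[0,0.015,0,0,0,0,0.085],[0,0,0,0,0,0,0.085]])

```text
clock: 23.05
position: [394.6, 311.7, 112.4]
ee_rot: [0.466, 0.532, -0.53, -0.466]
contact_force: [-0.1, -0.5, 0.0]
gripper_width: 84.8
```

```bash
python3 - <<'E'
from h import *
wtube((389.2,313.4),48)
go(390,316,26,7.8)
E
```

```text
[264.64826176 194.71370143] 9083.5 (array([393.79290771, 317.17367554]), 127.29487609863281, 56.72970962524414, 7.461056232452393)
t 23.1 pos [395.  312.3 113.5] J [ 0.99  0.3  -0.45  0.   -0.81 -2.43] w 85.0 F [ 1.2 -0.1 -0.2]
turn [ 0.004 -0.005  0.003] rows 0.0 | shift mm [ 4.3 87.5  4.5] rows 1.8
```

Request:
play_rows(series=[[0.0045,0.015,0.004,0.004,-0.005,0,0.085],[0,0.015,0,0,0,0,0.085],[0,0,0,0,0,0,0.085]])

```text
clock: 23.4
position: [393.7, 316.3, 86.3]
ee_rot: [0.465, 0.535, -0.529, -0.467]
contact_force: [-0.2, -0.8, 0.0]
gripper_width: 84.6
```

```bash
python3 - <<'E'
from h import *
go(390.5,316.5,26,7.8)
E
```

```text
t 23.4 pos [393.7 316.3  86.3] J [ 1.    0.34 -0.48 -0.   -0.74 -2.44] w 84.6 F [-0.2 -0.8  0. ]
turn [ 0.005 -0.004  0.007] rows 0.1 | shift mm [ 0.6 60.3  3.1] rows 1.2
```

Request:
play_rows(series=[[0.0005,0.02,0.004,0.005,-0.004,0.007,0.085],[0,0.02,0.002,0,0,0,0.085],[0,0.015,0.002,0,0,0,0.085],[0,0.005,0.001,0,0,0,0.085],[0,0,0,0,0,0,0.085]])

```text
clock: 23.9
position: [390.1, 319.1, 32.2]
ee_rot: [0.465, 0.538, -0.527, -0.465]
contact_force: [-0.4, -0.3, 0.7]
gripper_width: 85.0
```

```bash
python3 - <<'E'
from h import *
go(390.5,316.5,26,7.8)
E
```

```text
t 23.9 pos [390.1 319.1  32.2] J [ 1.01  0.42 -0.54  0.   -0.59 -2.45] w 85.0 F [-0.4 -0.3  0.7]
turn [ 0.01  -0.002  0.01 ] rows 0.1 | shift mm [-2.7  6.2 -0. ] rows 0.1
```

Request:
play_rows(series=[[-0.0025,0.005,0,0.01,0,0.01,0.085],[0,0,0,0,0,0,0.07],[0,0,0,0,0,0,0.05],[0,0,0,0,0,0,0.02],[0,0,0,0,0,0,0],[0,0,0,0,0,0,0],[0,0,0,0,0,0,0],[0,0,0,0,0,0,0]])

```text
clock: 24.7
position: [392.2, 317.3, 30.4]
ee_rot: [0.465, 0.534, -0.531, -0.465]
contact_force: [0.0, -1.3, -0.5]
gripper_width: 54.3
```

Request:
play_rows(series=[[0,-0.01,0,0,0,0,0.0],[0,-0.015,0,0,0,0,0.0],[0,-0.025,0,0,0,0,0.0],[0,-0.03,0,0,0,0,0.0],[0,-0.03,0,0,0,0,0.0],[0,0,0,0,0,0,0]])

```text
clock: 25.3
position: [391.3, 317.0, 145.8]
ee_rot: [0.465, 0.533, -0.532, -0.465]
contact_force: [0.0, 0.3, -2.5]
gripper_width: 54.5
```

```bash
python3 -c "
from h import *
go(617.3,94.5,145,8.1)"
```

```text
t 25.3 pos [391.3 317.  145.8] J [ 1.    0.26 -0.41  0.   -0.9  -2.44] w 54.5 F [ 0.   0.3 -2.5]
turn [ 0.002 -0.007  0.001] rows 0.0 | shift mm [-252.1    0.8 -192.4] rows 6.3
```

Request:
play_rows(series=[[-0.015,0,-0.011,0,-0.007,0,0],[-0.031,0,-0.024,0,0,0,0],[-0.031,0,-0.024,0,0,0,0],[-0.031,0,-0.024,0,0,0,0],[-0.031,0,-0.024,0,0,0,0],[-0.031,0,-0.024,0,0,0,0],[-0.031,0,-0.024,0,0,0,0],[-0.031,0,-0.024,0,0,0,0],[-0.018,0,-0.013,0,0,0,0],[0,0,0,0,0,0,0]])

```text
clock: 26.3
position: [620.6, 88.7, 140.5]
ee_rot: [-0.46, -0.534, 0.535, 0.465]
contact_force: [-0.5, 0.1, -1.5]
gripper_width: 54.2
```

```bash
python3 -c "
from h import *
go(617.3,94.5,100,8.1)"
```

```text
t 26.3 pos [620.6  88.7 140.5] J [ 0.4   0.46 -0.1  -0.01 -1.01 -1.82] w 54.2 F [-0.5  0.1 -1.5]
turn [-0.007  0.003  0.005] rows 0.1 | shift mm [ 6.2 40.5  2.4] rows 0.8
```

Request:
play_rows(series=[[0.005,0.01,0.002,-0.007,0.003,0.005,0],[0.001,0.015,0,0,0,0,0],[0,0.02,0,0,0,0,0],[0,0.02,0,0,0,0,0],[0,0.01,0,0,0,0,0],[0,0.003,0,0,0,0,0],[0,0,0,0,0,0,0]])

```text
clock: 27.0
position: [613.0, 95.7, 56.8]
ee_rot: [-0.462, -0.532, 0.535, 0.465]
contact_force: [0.8, 0.3, -1.3]
gripper_width: 54.4
```

```bash
python3 -c "
from h import *
go(617.3,94.5,38,8.1)"
```

```text
t 27.0 pos [613.   95.7  56.8] J [ 0.41  0.55 -0.21 -0.   -0.83 -1.84] w 54.4 F [ 0.8  0.3 -1.3]
turn [-0.007 -0.001  0.   ] rows 0.0 | shift mm [-1.8 18.8 -4.1] rows 0.4
```

Request:
play_rows(series=[[-0.002,0.006,-0.004,-0.006,0,0,0],[0,0.005,0,0,0,0,0],[0,0.003,0,0,0,0,0],[0,0.002,0,0,0,0,0],[0,0,0,0,0,0,0]])

```text
clock: 27.5
position: [619.3, 94.9, 42.3]
ee_rot: [0.464, 0.535, -0.532, -0.463]
contact_force: [0.5, -0.0, -2.7]
gripper_width: 54.4
```

Request:
play_rows(series=[[0,0.003,0.002,0,0,0,0],[0,0.002,0,0,0,0,0],[0,0.002,0,0,0,0,0],[0,0.002,0,0,0,0,0]])

```text
clock: 27.9
position: [617.7, 95.1, 37.7]
ee_rot: [0.465, 0.536, -0.532, -0.462]
contact_force: [-3.1, 1.2, 7.8]
gripper_width: 54.5
```

Request:
play_rows(series=[[0,0.001,0,0,0,0,0.06],[0,0,0,0,0,0,0.07],[0,0,0,0,0,0,0.07],[0,0,0,0,0,0,0.07],[0,-0.01,0,0,0,0,0.07],[0,-0.03,0,0,0,0,0.07],[0,-0.035,0,0,0,0,0.07],[0,-0.04,0,0,0,0,0.07],[0,-0.03,0,0,0,0,0.07]])

```text
clock: 28.8
position: [615.1, 93.8, 184.1]
ee_rot: [-0.464, -0.533, 0.535, 0.463]
contact_force: [0.3, 0.8, 0.1]
gripper_width: 69.9
```

Request:
play_rows(series=[[0,0,0.045,0,0,0,0.07],[0,0,0.045,0,0,0,0.07],[0,0,0.045,0,0,0,0.07],[0,0,0.045,0,0,0,0.07],[0,0,0,0,0,0,0.07],[0,0,0,0,0,0,0.07],[0,0,0,0,0,0,0.07]])

```text
clock: 29.5
position: [435.9, 67.5, 193.0]
ee_rot: [0.467, 0.54, -0.528, -0.459]
contact_force: [0.3, 0.4, -1.1]
gripper_width: 70.1
```

```bash
python3 - <<'E'
from h import *
go(617,94,100,8)
S=[(615.6,94.3),(628.5,7.7),(641.4,-79),(654.2,-165.6)];H=[54.3,47.4,40.5,33.5]
im=get_image("top");cv2.imwrite("pics/t9.png",cv2.resize(im["color"][80:200,150:350,::-1],(800,480),interpolation=cv2.INTER_CUBIC))
for v in (95,):
  for c,a in blobs(im,vmax=v,amin=60):
    u=c[:,0,:].mean(0)
    for s,h in zip(S,H):
      if np.hypot(*(u-proj(im,(*s,h))))<12: print(h,a,s,rect(im,c,h))
im=get_image("scene");cv2.imwrite("pics/s9.png",cv2.resize(im["color"][190:310,130:390,::-1],(780,360),interpolation=cv2.INTER_CUBIC))
E
```

```text
t 29.5 pos [435.9  67.5 193. ] J [ 0.53  0.09 -0.49  0.01 -0.96 -1.96] w 70.1 F [ 0.3  0.4 -1.1]
turn [0.021 0.003 0.002] rows 0.1 | shift mm [   1.   93. -183.] rows 4.1
47.4 441.5 (628.5, 7.7) (array([629.10394287,   9.05148888]), 114.25532531738281, 43.335060119628906, 7.779272556304932)
40.5 382.5 (641.4, -79) (array([643.60217285, -78.2760849 ]), 111.73639678955078, 40.663246154785156, 7.418959140777588)
33.5 330.5 (654.2, -165.6) (array([ 656.37414551, -164.27796936]), 105.9627914428711, 40.36555862426758, 7.176618576049805)
```

View pics/t9.png

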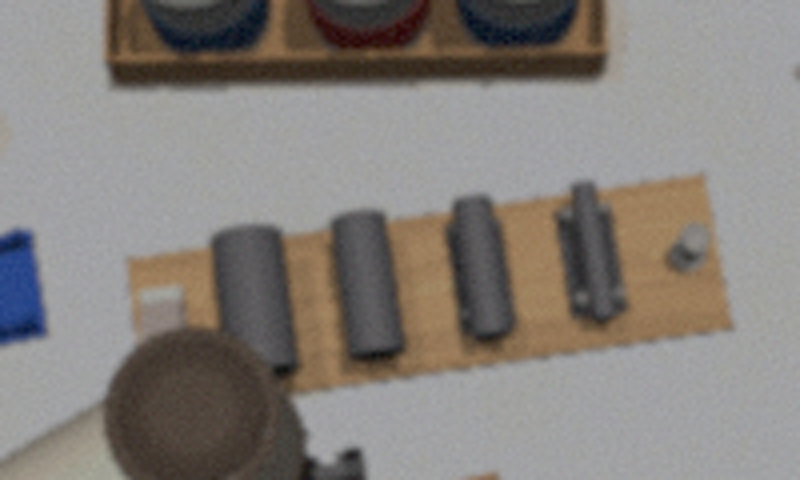

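View pics/s9.png

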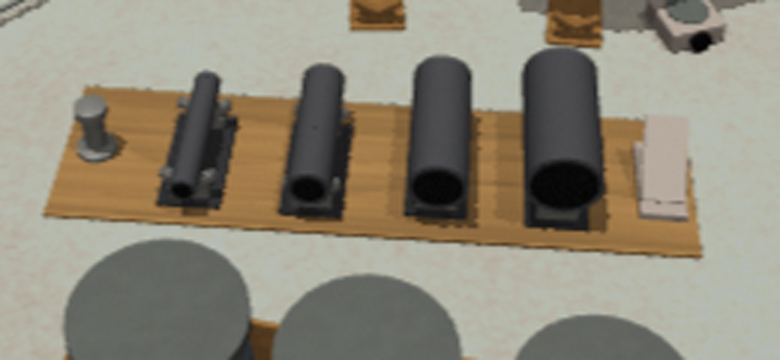

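Both views show the tubes seated in order, 56, 44, 32, 20 from the tag holder to the post. In the top view the arm hides one end of tube 56, so I back off once more to measure it.

Request:
play_rows(series=[[-0.04,0,0,0,0,0,0.07],[-0.04,0,0,0,0,0,0.07],[-0.04,0,0,0,0,0,0.07],[-0.04,0,0,0,0,0,0.07],[-0.04,0,0,0,0,0,0.07],[-0.04,0,0,0,0,0,0.07],[-0.04,0,0,0,0,0,0.07],[0,0,0,0,0,0,0.07],[0,0,0,0,0,0,0.07],[0,0,0,0,0,0,0.07]])

```text
clock: 30.6
position: [490.1, -221.1, 188.7]
ee_rot: [0.467, 0.54, -0.529, -0.459]
contact_force: [0.2, 0.1, 0.6]
gripper_width: 70.6
```

```bash
python3 - <<'E'
from h import *
print(read_state()["joint_vel"].round(3))
S=[(615.6,94.3),(628.5,7.7),(641.4,-79),(654.2,-165.6)];H=[54.3,47.4,40.5,33.5]
im=get_image("top")
for c,a in blobs(im,vmax=95,amin=60):
    u=c[:,0,:].mean(0)
    for s,h in zip(S,H):
      if np.hypot(*(u-proj(im,(*s,h))))<14: print(h,a,s,rect(im,c,h))
E
```

```text
[-0.003  0.015  0.005 -0.003 -0.003 -0.004]
54.3 582.0 (615.6, 94.3) (array([615.62286377,  95.26166534]), 115.90545654296875, 54.04773712158203, 7.767031192779541)
47.4 104.5 (628.5, 7.7) (array([624.18609619,  17.32252121]), 132.03826904296875, 26.019643783569336, 9.934340476989746)
```

Tube 56 is within about 1 mm of its saddle. The arm now hides the others, but all three were already measured within 3 mm. I hand the job in.

```bash
python3 -c "
from bench import *
print(job_done())"
```

```text
the job is handed in; nothing more can be done
None
```

All four tubes are in their saddles, thickest to thinnest from the tag holder (saddle 0) to the post (saddle 3), and the job was handed in at about 31 s. Each tube was lowered until the wrist force showed contact, then released.

**Last checks, top camera:**

| Tube | Saddle | Offset from measured saddle centre | Tube yaw (saddles about 8°) |
|---|---|---|---|
| 56 mm | 0 | about 1 mm | 7.8° |
| 44 mm | 1 | about 1.5 mm | 7.8° |
| 32 mm | 2 | about 2.5 mm | 7.4° |
| 20 mm | 3 | about 2.5 mm | 7.2° |

For the 32 and 20 mm tubes the colour mask also took in part of the saddle, so those two centres are rougher.

- **Seating height:** the 56 and 44 mm tubes met resistance 1.0 and 1.4 mm above the expected height, and the 32 and 20 mm tubes about 0.5 mm below it. All are inside the 5 mm tolerance. Seated height was not measured after release, but the scene view shows all four lying level on both ribs.
- **Check that failed:** in the final top image the arm hid the 20 and 32 mm tubes and part of the 44 mm tube. Its 44 mm reading (26 mm wide) is invalid, so the figures for those three come from an image about 1 s earlier.

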